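# Put the hinge-fitting kit back in its places

## Task

The cupboard hinges are done: put the kit away. Lay the drill guide, the grey hinge and the steel square flat on the board that bears each one's dark silhouette, lying the way the silhouette shows, and push the white hinge template down into the spring clip until it is fully home, upright on the clip's base. Leave the coffee cup and the wrench where they are.

Things in the scene. Friction and masses are not known exactly. Their poses are not given: they have to be found in the camera images.
- template: White plastic drilling template standing upright: panel 8 mm thick (x), 100 mm long (y), 66 mm tall, with a foot at each end (40 mm along x, 6 along y, 14 high, at y = +-47). Same either way round; 0.11 kg. Origin: centre of its underside, level with the feet's. Grip the panel's top edge across its thickness, fingertips 37 mm or more above its underside to clear the clip.
- guide: Steel drill guide: a plain block 64 (x) x 28 (y) x 26 (z) mm with three dark bores of different size in its top. Either end may lie either way. Origin: centre of its underside. About 0.33 kg.
- hinge: Grey cabinet hinge lying flat: a round cup 35 mm across and 12 mm high and, along its +x, a straight arm 16 mm wide and 18 mm high that reaches to 64 mm from the cup's centre. Origin: centre of the cup's underside. Grip the arm across its width, about 36 mm from the cup's centre. About 0.10 kg.
- square: Steel square (L) lying flat, 0.22 kg: stock 16 mm wide (x), 80 long (y), 18 high, centred at x = -30, y = 0; blade 3 mm thick, 22 wide, flush with the underside, from the stock along +x to x = 68, centred on y = +29. Origin: on the underside, 30 mm from the stock's centre line towards the blade's end. Grip the stock across its width at y = 0 to -10 (the blade joins it from y = 18 on).
- guide_pad: Fixed plywood board 92 (x) x 56 (y) x 5 mm high with a dark rectangular silhouette at its centre, 6 mm larger all round than the drill guide, long along x. Origin: centre of the underside. The drill guide belongs with its origin over this origin, its x along this x (either way round).
- hinge_pad: Fixed plywood board 108 (x) x 60 (y) x 5 mm high with a dark silhouette of disc and bar, 6 mm larger all round than the hinge. Origin: centre of the underside. The hinge belongs with its cup's centre at x = -22 mm, y = 0 and its arm pointing along +x.
- square_pad: Fixed plywood board 126 (x) x 102 (y) x 5 mm high with a dark L-shaped silhouette, 6 mm larger all round than the square. Origin: centre of the underside. The square belongs with its origin at x = -15 mm, y = 0 and its x and y along the board's.
- clip: Fixed spring clip: dark steel base 60 x 60 x 8 mm, cheeks at x = +-28, between them two sprung steel jaws 56 mm long (y), 36 high. Slot along y; mouth narrows from 22 to 6.5 mm, each jaw yields up to 8 mm. Push the template in from above (3 to 8 N), middle over this origin, y along this y, feet outside the base. Home: its underside on the base, 8 mm above origin (centre of base's underside).
- cup: Bystander: small white ceramic coffee cup, 64 mm across, 55 mm high, standing beyond the work. Origin: centre of its underside.
- wrench: Bystander: steel wrench 140 mm long lying on the table beyond the work, along its x. Origin: on its underside.
Things that resemble listed ones, but are neither listed nor needed, are in the scene too. Leave any blue, brown or green look-alike of the square alone.

How it is judged:
By the outcome, as a careful person would: the job done as asked, in the order asked, and still so for the second after the job is handed in, with the robot touching nothing.
It also fails if it takes over 115 s, if anything falls off the work surface, if the arm or the gripper's body presses on something with over 40 N, if the wrist force passes 120 N, or if a joint passes its speed limit or range.

## Robot

A 7-joint arm with a two-finger parallel gripper is mounted at the origin on the work surface. World frame = base frame: x ahead of the robot, y to its left, z up, the work surface at z = 0. Lengths are in m, angles in rad, forces in N, time in s.
With the tool pointing down it reaches from about 0.425 to 0.95 m from the base axis. Payload 16.7 kg.
Tool frame: the origin (TCP) lies midway between the tips of the shut fingers; the grasp point (between the pads) lies 19 mm behind it; z points along the fingers, y is the direction in which the jaws open and shut (so a half turn about z gives the same grasp; the last joint's range is limited). The gripper opens to 94 mm and grips with 3 to 60 N. Pads are 16 mm wide; open, the fingers measure 119 mm over their backs; the gripper's body (75 mm by 177 mm) begins 78 mm behind the grasp point.
Start: joints at [-1.476, 0.426, 0.074, 1.606, -0.034, 1.111, -0.067], TCP at [0.164, 0.655, 0.205] pointing down, gripper open.
Joint ranges: [-2.85, 2.85], [-0.5, 2.14], [-1.23, 1.37], [0.21, 2.46], [-1.02, 4.16], [0.16, 2.05], [-2.73, 2.73]. Speed limits (rad/s): [1.89, 1.89, 2.39, 2.39, 3.01, 3.01, 3.01].

## Interface

Orientations are given as a unit quaternion [x, y, z, w].
In Python, from workcell import r, optics gives the robot as it stands.
- The arm moves only by the shell command python3 -m handwheel 'ROWS' [FORCE]. ROWS is JSON, a list of rows, each a list of 3 entries, a list of its own where there are three numbers: the opening, from 0 (shut) to 1 (fully open), then the shift along the tool's x, y, z in m, then the turn, a rotation vector about the tool's x, y, z in rad. A call has 1 to 12 rows; each row is the pose to reach, as a shift and turn from the pose measured when the call began, along the tool's axes at that moment; what a row does not reach only later rows make up. A row lasts 1/12 s, in which the tool goes at most 41.7 mm and 7.16 degrees, less where a joint would pass 70% of its speed; a pose out of reach is approached as far as the arm can. A call with a gripper value outside its range is refused whole. The fingers move at their own pace and stop on an object; FORCE is the grip in N (left out, the last holds). Time passes only in rows, so rows that repeat a pose let the fingers close. It gives the time, the measured TCP pose, the force and the opening at its end, in the units of the state.
- r.state(): the state, without advancing time (a new reading comes with each control period).
- optics.read_camera(name): name is "scene" or "top"; returns a dict with "image" (400x640x3 uint8, blue, green, red), "intrinsics" (3x3 intrinsics, pixels), "k1" (the pictures are not rectified: a ray, as slopes to the right and down, at radius r is drawn at 1 + k1 r^2 times it, then the intrinsics apply), "R" (3x3) and "t" (3): a world point X has camera coordinates R X + t. Camera axes: x right, y down, z forward; pixel columns grow to the right and rows downward; lengths in m; the calibration is good to about 2 mm. A picture is of the moment at which its call begins. There is no depth.
- r.sign_off(): hands the job in, once; it reports no verdict.
The state is a dict: "time_s": time; "joint_pos": joint angles; "qd": joint speeds; "joint_efforts": joint torques, N m; "position": TCP position; "eef_rot": TCP orientation; "contact_force": force on the tool from outside, world axes, zero at the start; "ft_torque": the same for the moment, N m; "opening": finger opening in m.
Only numpy, scipy, OpenCV 4.12 (cv2) and the standard library are available. Lean on these libraries where they do the work, as an engineer would, in place of code of your own. Each camera call takes 0.05 s, during which the arm holds its last target. There are 200 camera calls.

## Working session

There is one attempt and no reset: what is moved stays moved. The work goes in short steps, Python scripts to look and compute and a shell command to move; the robot and the scene stay as the last step left them, time stands still between calls to the robot, and variables do not carry over. Pictures are saved under pics/ and viewed, about 12 in all and at most 16, crops included, and the job is handed in when it is done.

```bash
mkdir -p pics; ls; python3 - <<'E'
from workcell import r, optics
import cv2
print(r.state())
for n in ("scene","top"):
    c=optics.read_camera(n); cv2.imwrite(f"pics/{n}0.png",c["image"]); print(n,c["intrinsics"],c["k1"],c["R"],c["t"])
E
```

```text
pics
{'time_s': 0.0, 'joint_pos': array([-1.47548767,  0.42676465,  0.07386616,  1.60661124, -0.0340787 ,
        1.11079056, -0.06709777]), 'qd': array([ 0.00153342, -0.00037412,  0.00097964, -0.00012803,  0.00019041,
        0.001373  ,  0.00042123]), 'joint_efforts': array([ 1.03986764e-03, -9.35815930e+01,  3.66718367e+00, -4.54179490e+01,
       -4.88528539e-02,  2.04165664e-02,  5.57561361e-05]), 'position': array([0.16354044, 0.65443368, 0.20475244]), 'eef_rot': array([ 1.22115746e-01,  9.92515649e-01, -6.56877984e-04, -1.78111926e-05]), 'contact_force': array([ 0.10018107, -0.61325809,  0.68197486]), 'ft_torque': array([-0.02464198, -0.00195386, -0.04690001]), 'opening': 0.09390628894692325}
scene [[432.01145535   0.         320.05871555]
 [  0.         432.01145535 210.29797109]
 [  0.           0.           1.        ]] -0.07162490673368933 [[ 0.24722296  0.96891243  0.00946062]
 [ 0.73582125 -0.18137809 -0.65243319]
 [-0.63043468  0.1682578  -0.75778719]] [-0.13660848 -0.41110397  1.65084417]
top [[481.65685257   0.         319.95554152]
 [  0.         481.65685257 198.9575684 ]
 [  0.           0.           1.        ]] 0.005618270383580728 [[ 0.02961139 -0.99926142 -0.02449038]
 [-0.9959155  -0.02740375 -0.08603109]
 [ 0.08529642  0.02693785 -0.9959914 ]] [-0.00262048  0.57470999  1.27940072]
```

View pics/top0.png

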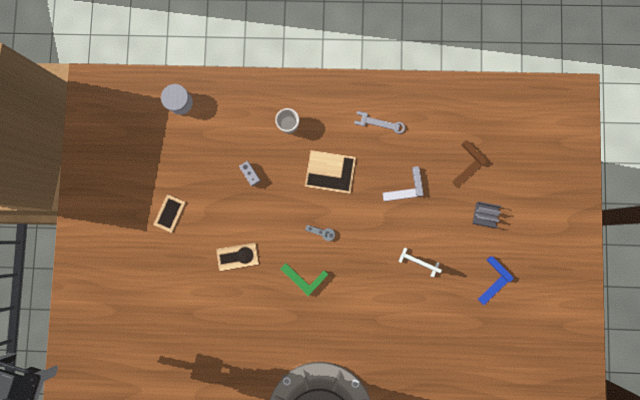

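View pics/scene0.png

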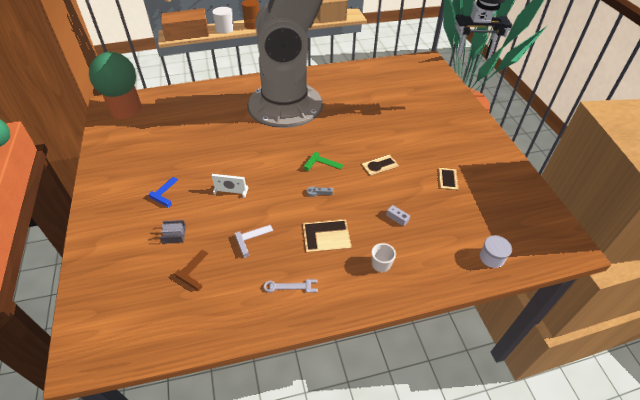

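The top view shows the guide at (250,173), its pad at (170,213), the hinge at (322,233), its pad at (238,257), the grey square at (410,187), its pad at (331,172), the template at (420,262) and the clip at (488,215). The scene view matches. I'll enlarge the work area and extract contours.

```bash
cat > h.py <<'E'
import numpy as np, cv2
from workcell import r, optics
from scipy.spatial.transform import Rotation as Ro
def cam(n="top",fn=None):
    c=optics.read_camera(n)
    if fn: cv2.imwrite(fn,c["image"])
    return c
def ray(c,px,z):
    px=np.atleast_2d(np.float64(px)).reshape(-1,1,2)
    u=cv2.undistortPoints(px,c["intrinsics"],np.array([c["k1"],0,0,0,0.]))[:,0]
    d=np.c_[u,np.ones(len(u))]@c["R"]; o=-c["R"].T@c["t"]
    return (o+d*((z-o[2])/d[:,2])[:,None])[:,:2]
def go(x,y,z,yaw):
    """shift+turn (tool axes) from now to TCP x,y,z, jaw axis (tool y) along world angle yaw deg (mod 180), pointing down"""
    s=r.state(); R=Ro.from_quat(s["eef_rot"])
    sh=R.inv().apply(np.array([x,y,z])-s["position"])
    best=None
    for a in (yaw,yaw+180):
        a=np.radians(a); ty=np.array([np.cos(a),np.sin(a),0]); tz=np.array([0,0,-1.]); tx=np.cross(ty,tz)
        rv=(R.inv()*Ro.from_matrix(np.c_[tx,ty,tz])).as_rotvec()
        print("shift",sh.round(4),"turn",rv.round(4),"deg",np.degrees(rv[2]).round(1), "q7",s["joint_pos"][6].round(2))
    return sh
E
python3 - <<'E'
from h import *
c=cam("top"); im=c["image"]
z=cv2.resize(im[130:315,140:530],None,fx=2,fy=2,interpolation=cv2.INTER_CUBIC); cv2.imwrite("pics/zoom.png",z)
hsv=cv2.cvtColor(im,cv2.COLOR_BGR2HSV)
def comps(m,name,lo=60):
    cs,_=cv2.findContours(m.astype(np.uint8),cv2.RETR_EXTERNAL,cv2.CHAIN_APPROX_NONE)
    for k in cs:
        if cv2.contourArea(k)>lo:
            (x,y),wh,a=cv2.minAreaRect(k)
            if 140<x<540 and 130<y<310: print(name,round(x,1),round(y,1),np.round(wh,1),round(a,1),"A",cv2.contourArea(k))
comps((hsv[...,1]<75)&(hsv[...,2]>60),"grey")
comps((hsv[...,2]<60),"dark",40)
comps((hsv[...,2]>190)&(hsv[...,1]<140)&(hsv[...,1]>60),"ply",40)
E
```

```text
grey 420.5 262.9 [44.  15.6] 23.6 A 249.5
grey 320.5 230.5 [30.  12.1] 26.6 A 210.5
grey 486.8 214.4 [25.9 22.9] 10.3 A 506.0
grey 400.9 183.6 [30.1 40.8] 80.5 A 461.0
grey 249.3 173.2 [25.  11.4] 56.3 A 252.0
dark 236.5 255.0 [14. 31.] 90.0 A 270.5
dark 168.9 213.1 [11.9 25.4] 24.4 A 272.0
dark 329.9 171.3 [40.4 30.7] 8.7 A 485.0
ply 236.7 256.6 [22.5 39.8] 81.5 A 812.0
ply 168.5 213.0 [20. 34.] 24.4 A 628.5
ply 329.7 171.3 [46.1 37.1] 8.7 A 797.5
```

View pics/zoom.png

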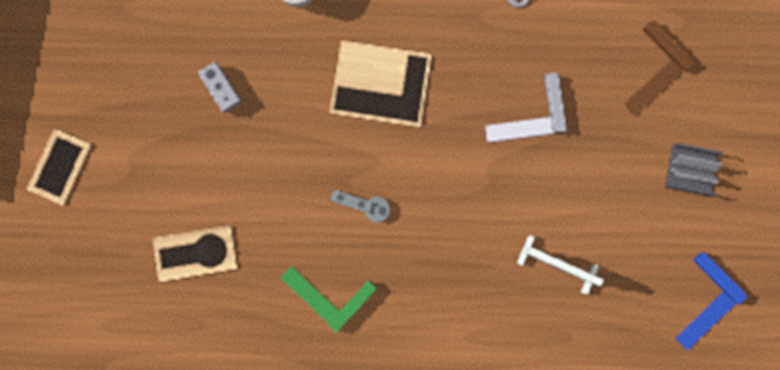

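The zoom confirms the layout. The hinge arm points left and slightly up from the cup, and its pad's bar points left. The square and its pad have the same handedness. Next I'll compute world poses and check the sizes.

```bash
python3 - <<'E'
from h import *
c=cam("top"); im=c["image"]; hsv=cv2.cvtColor(im,cv2.COLOR_BGR2HSV)
print("cam",(-c["R"].T@c["t"]).round(3))
S=4
big=cv2.resize(im,None,fx=S,fy=S,interpolation=cv2.INTER_CUBIC); hb=cv2.cvtColor(big,cv2.COLOR_BGR2HSV)
def back(p): return (np.float64(p)+.5)/S-.5
grey=(hb[...,1]<75)&(hb[...,2]>60); ply=(hb[...,2]>140)&(hb[...,1]<140)&(hb[...,1]>60)|(hb[...,2]<60); dark=hb[...,2]<75
def rect(m,x,y,z,name,rad=32):
    k=np.zeros(m.shape,np.uint8); cv2.circle(k,(x*S,y*S),rad*S,1,-1)
    cs,_=cv2.findContours((m&(k>0)).astype(np.uint8),cv2.RETR_EXTERNAL,cv2.CHAIN_APPROX_NONE)
    q=max(cs,key=cv2.contourArea)
    w=ray(c,back(q[:,0]),z)
    (cx,cy),(a,b),ang=cv2.minAreaRect((w*1000).astype(np.float32))
    if a<b: a,b,ang=b,a,ang+90
    print(name,"centre",round(cx,1),round(cy,1),"size",round(a,1),round(b,1),"long-axis deg",round(ang,1)); return w
rect(grey,250,173,.013,"guide")
rect(ply,169,213,.005,"gpad ply"); rect(dark,169,213,.005,"gpad sil",14)
w=rect(grey,320,231,.009,"hinge")
rect(ply,237,256,.005,"hpad ply"); rect(dark,237,256,.005,"hpad sil",19)
rect(ply,330,171,.005,"spad ply"); rect(dark,330,171,.005,"spad sil",24)
rect(grey,401,184,.0,"square")
rect(grey,420,262,.033,"template"); rect(grey,487,214,.022,"clip")
# hinge cup circle
g=cv2.cvtColor(im,cv2.COLOR_BGR2GRAY)
T=[]
for (x,y) in ((402,184),(420,262),(487,214),(322,232)):
    T.append(cv2.resize(im[y-24:y+24,x-32:x+32],None,fx=6,fy=6,interpolation=cv2.INTER_CUBIC))
cv2.imwrite("pics/tile.png",np.vstack([np.hstack(T[:2]),np.hstack(T[2:])]))
E
```

```text
cam [ 0.463 -0.021  1.324]
guide centre 641.2 211.0 size 70.3 32.0 long-axis deg 34.4
gpad ply centre 526.0 431.1 size 99.3 61.5 long-axis deg 159.2
gpad sil centre 525.9 430.3 size 71.8 36.0 long-axis deg 158.5
hinge centre 489.8 10.6 size 83.2 34.7 long-axis deg 65.8
hpad ply centre 414.0 237.4 size 114.8 68.6 long-axis deg 101.6
hpad sil centre 415.9 239.1 size 88.6 40.9 long-axis deg 93.5
spad ply centre 652.8 -9.4 size 132.6 111.3 long-axis deg 82.4
spad sil centre 653.3 -10.7 size 113.4 87.0 long-axis deg 83.0
square centre 626.3 -207.6 size 113.0 84.9 long-axis deg 99.3
template centre 411.3 -257.8 size 116.3 42.7 long-axis deg 67.4
clip centre 545.8 -434.6 size 68.8 62.3 long-axis deg 80.3
```

View pics/tile.png

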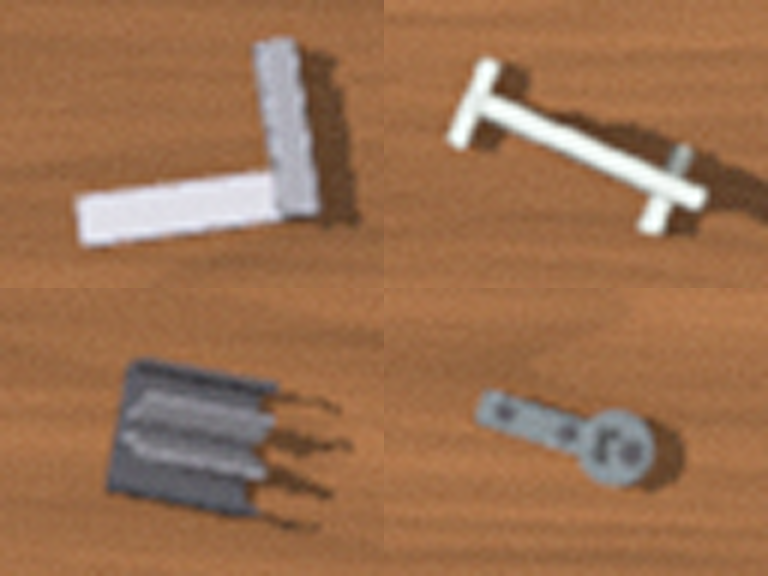

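```bash
cat >> h.py <<'E'
def pca(c,m,x,y,rad,z,name):
    """centroid (mm) and main-axis angle of the largest blob of mask m near pixel x,y; z = height cast to"""
    k=np.zeros(m.shape,np.uint8); cv2.circle(k,(x,y),rad,1,-1)
    cs,_=cv2.findContours((m&(k>0)).astype(np.uint8),cv2.RETR_EXTERNAL,cv2.CHAIN_APPROX_NONE)
    q=max(cs,key=cv2.contourArea); f=np.zeros(m.shape,np.uint8); cv2.drawContours(f,[q],-1,1,-1)
    yy,xx=np.nonzero(f); w=ray(c,np.c_[xx,yy],z)*1000
    mu,ev,el=cv2.PCACompute2(w,None); a=np.degrees(np.arctan2(ev[0,1],ev[0,0]))%180
    p=(w-mu)@ev.T
    print(name,mu[0].round(1),"ang",round(a,1),"lo/hi",p.min(0).round(1),p.max(0).round(1),"sd*sqrt12",np.sqrt(12*el[:,0]).round(1)); return w,mu[0],a
E
python3 - <<'E'
from h import *
c=cam("top"); im=c["image"]; hsv=cv2.cvtColor(im,cv2.COLOR_BGR2HSV); H,S,V=cv2.split(hsv)
grey=(S<75)&(V>60); dark=V<70; ply=((V>150)&(S<150)&(S>60))|(V<70)
pca(c,grey,250,173,25,.013,"guide")
pca(c,ply,169,213,26,.005,"gpad ply"); pca(c,dark,169,213,16,.005,"gpad sil")
pca(c,grey,320,231,28,.009,"hinge")
pca(c,ply,237,256,28,.005,"hpad ply"); pca(c,dark,237,256,19,.005,"hpad sil")
pca(c,ply,330,171,34,.005,"spad ply")
pca(c,(S<75)&(V>198),401,190,32,.003,"blade"); pca(c,(S<75)&(V>120)&(V<=198),419,180,22,.018,"stock")
pca(c,(S<75)&(V>150),420,262,32,.05,"template")
s=V[160:208,370:434]; print(np.percentile(s[S[160:208,370:434]<75],[10,30,50,70,90]))
go(.641,.211,.1,124.4)
E
```

```text
guide [641.4 210.8] ang 35.4 lo/hi [-34.7 -15.7] [35.  15.6] sd*sqrt12 [68.7 30.9]
gpad ply [521.5 424.8] ang 173.2 lo/hi [-66.9 -66.2] [68.7 60.5] sd*sqrt12 [119.1 115.3]
gpad sil [526.  430.6] ang 158.8 lo/hi [-35.8 -17.4] [35.1 17.4] sd*sqrt12 [70.6 35. ]
hinge [485.1   7. ] ang 74.2 lo/hi [-36.  -16.6] [46.7 17. ] sd*sqrt12 [80.8 25.3]
hpad ply [413.8 236.2] ang 63.4 lo/hi [-76.1 -75. ] [76.5 75.3] sd*sqrt12 [133.1 130.6]
hpad sil [413.3 234.3] ang 101.0 lo/hi [-39.9 -19.7] [47.6 20.1] sd*sqrt12 [85.9 30.8]
spad ply [656.9  -4.3] ang 162.1 lo/hi [-93.8 -90. ] [94.4 86.6] sd*sqrt12 [169.  145.5]
blade [ 595.8 -202.4] ang 99.1 lo/hi [-44.6 -10.5] [44.4 10.5] sd*sqrt12 [89.  20.7]
stock [ 630.3 -247.8] ang 4.6 lo/hi [-42.  -12.7] [42.3 32.1] sd*sqrt12 [84.6 26.2]
template [ 413.7 -251.6] ang 66.5 lo/hi [-59.8 -21. ] [53.9 21.2] sd*sqrt12 [127.6  27.8]
[157.2 184.  195.  230.  234.8]
shift [-0.5707 -0.3146  0.1054] turn [-6.000e-04 -2.000e-04 -8.453e-01] deg -48.4 q7 -0.07
shift [-0.5707 -0.3146  0.1054] turn [-3.0000e-04  7.0000e-04  2.2963e+00] deg 131.6 q7 -0.07
```

```bash
P='[1,[-0.571,-0.315,0.06],[0,0,-0.845]]'; python3 -m handwheel '[[1,[-0.571,-0.315,0.06],[0,0,-0.845]],[1,[-0.571,-0.315,0.06],[0,0,-0.845]],[1,[-0.571,-0.315,0.06],[0,0,-0.845]],[1,[-0.571,-0.315,0.06],[0,0,-0.845]],[1,[-0.571,-0.315,0.06],[0,0,-0.845]],[1,[-0.571,-0.315,0.06],[0,0,-0.845]],[1,[-0.571,-0.315,0.06],[0,0,-0.845]],[1,[-0.571,-0.315,0.06],[0,0,-0.845]],[1,[-0.571,-0.315,0.06],[0,0,-0.845]],[1,[-0.571,-0.315,0.06],[0,0,-0.845]],[1,[-0.571,-0.315,0.06],[0,0,-0.845]],[1,[-0.571,-0.315,0.06],[0,0,-0.845]]]'; python3 -c "
from h import *
go(.6413,.2109,.08,125)"
```

```text
time_s: 1.25
position: [0.522, 0.3212, 0.1605]
eef_rot: [-0.296, 0.955, -0.0, -0.0]
contact_force: [0.2, 0.4, 0.0]
opening: 0.094
shift [-0.0362 -0.1584  0.0806] turn [-0.0004 -0.0001 -0.0107] deg -0.6 q7 1.55
shift [-0.0362 -0.1584  0.0806] turn [-2.0000e-04  6.0000e-04  3.1309e+00] deg 179.4 q7 1.55
```

```bash
python3 -m handwheel '[[1,[-0.036,-0.158,0.08],[0,0,-0.011]],[1,[-0.036,-0.158,0.08],[0,0,-0.011]],[1,[-0.036,-0.158,0.08],[0,0,-0.011]],[1,[-0.036,-0.158,0.08],[0,0,-0.011]],[1,[-0.036,-0.158,0.08],[0,0,-0.011]],[1,[-0.036,-0.158,0.08],[0,0,-0.011]],[1,[-0.036,-0.158,0.152],[0,0,-0.011]],[1,[-0.036,-0.158,0.152],[0,0,-0.011]],[1,[-0.036,-0.158,0.154],[0,0,-0.011]],[1,[-0.036,-0.158,0.154],[0,0,-0.011]]]'; python3 -c "
from h import *
go(.6413,.2109,.006,125)"
```

```text
time_s: 2.08
position: [0.6394, 0.2117, 0.0058]
eef_rot: [-0.301, 0.954, -0.0, -0.001]
contact_force: [0.2, -0.3, 1.3]
opening: 0.0939
shift [-0.0011 -0.0018 -0.0002] turn [ 0.0006 -0.0029  0.0014] deg 0.1 q7 1.83
shift [-0.0011 -0.0018 -0.0002] turn [ 4.6000e-03  9.0000e-04 -3.1402e+00] deg -179.9 q7 1.83
```

```bash
python3 -m handwheel '[[0.2,[-0.001,-0.002,0],[0,0,0]],[0.2,[-0.001,-0.002,0],[0,0,0]],[0,[-0.001,-0.002,0],[0,0,0]],[0,[-0.001,-0.002,0],[0,0,0]],[0,[-0.001,-0.002,0],[0,0,0]],[0,[-0.001,-0.002,0],[0,0,0]],[0,[-0.001,-0.002,0],[0,0,0]],[0,[-0.001,-0.002,0],[0,0,0]],[0,[-0.001,-0.002,-0.07],[0,0,0]],[0,[-0.001,-0.002,-0.07],[0,0,0]],[0,[-0.001,-0.002,-0.07],[0,0,0]],[0,[-0.001,-0.002,-0.07],[0,0,0]]]' 35; python3 -c "
from h import *
go(.526,.4307,.076,68.9)"
```

```text
time_s: 3.08
position: [0.6426, 0.2111, 0.0777]
eef_rot: [-0.301, 0.954, -0.0, 0.0]
contact_force: [0.4, -0.1, -0.5]
opening: 0.0176
shift [-0.0307  0.2468  0.0017] turn [0.000e+00 1.000e-04 9.804e-01] deg 56.2 q7 1.83
shift [-0.0307  0.2468  0.0017] turn [-1.0000e-04  0.0000e+00 -2.1612e+00] deg -123.8 q7 1.83
```

Opening is 17.6 mm, but the guide is 28 mm wide. I'll check.

```bash
python3 - <<'E'
from h import *
print(r.state()["opening"])
T=[]
for n,(x,y) in (("top",(250,173)),("scene",(400,205))):
    c=cam(n); T.append(cv2.resize(c["image"][y-60:y+60,x-60:x+60],None,fx=3.3,fy=3.3,interpolation=cv2.INTER_CUBIC))
cv2.imwrite("pics/g1.png",np.hstack(T))
E
```

```text
0.01761473164991359
```

View pics/g1.png

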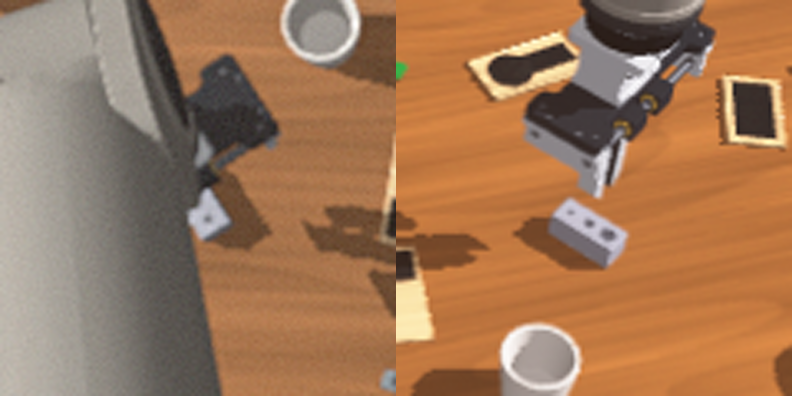

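The fingers were still closing when the arm lifted, and the guide hasn't moved (scene pixel 398,215). I'll reopen part-way, go down and wait longer.

```bash
python3 -m handwheel '[[0.5,[0.001,0,0],[0,0,0]],[0.5,[0.001,0,0],[0,0,0]],[0.5,[0.001,0,0],[0,0,0]],[0.5,[0.001,0,0],[0,0,0]],[0.5,[0.001,0,0.04],[0,0,0]],[0.5,[0.001,0,0.072],[0,0,0]],[0.5,[0.001,0,0.072],[0,0,0]],[0,[0.001,0,0.072],[0,0,0]],[0,[0.001,0,0.072],[0,0,0]],[0,[0.001,0,0.072],[0,0,0]],[0,[0.001,0,0.072],[0,0,0]],[0,[0.001,0,0.072],[0,0,0]]]' 35; python3 -m handwheel '[[0,[0,0,0],[0,0,0]],[0,[0,0,0],[0,0,0]]]'; python3 -c "
from h import *
go(.6413,.2109,.076,125)"
```

```text
time_s: 4.18
position: [0.6399, 0.2099, 0.0032]
eef_rot: [-0.301, 0.953, -0.0, -0.002]
contact_force: [-0.3, 0.7, -1.7]
opening: 0.0277
time_s: 4.35
position: [0.6398, 0.2099, 0.0032]
eef_rot: [-0.301, 0.953, -0.0, -0.002]
contact_force: [-0.2, -0.3, -2.3]
opening: 0.0278
shift [-0.0015  0.     -0.0728] turn [ 0.0009 -0.004   0.0016] deg 0.1 q7 1.84
shift [-0.0015  0.     -0.0728] turn [ 6.30e-03  1.40e-03 -3.14e+00] deg -179.9 q7 1.84
```

```bash
python3 -m handwheel '[[0,[0,0,-0.04],[0,0,0]],[0,[0,0,-0.07],[0,0,0]],[0,[-0.03,0.247,-0.07],[0,0,0.98]],[0,[-0.03,0.247,-0.07],[0,0,0.98]],[0,[-0.03,0.247,-0.07],[0,0,0.98]],[0,[-0.03,0.247,-0.07],[0,0,0.98]],[0,[-0.03,0.247,-0.07],[0,0,0.98]],[0,[-0.03,0.247,-0.07],[0,0,0.98]],[0,[-0.03,0.247,-0.07],[0,0,0.98]],[0,[-0.03,0.247,-0.07],[0,0,0.98]],[0,[-0.03,0.247,-0.07],[0,0,0.98]],[0,[-0.03,0.247,-0.07],[0,0,0.98]]]'; python3 -c "
from h import *
go(.526,.4307,.0085,68.9)"
```

```text
time_s: 5.35
position: [0.5225, 0.4292, 0.0732]
eef_rot: [0.181, 0.983, -0.001, -0.002]
contact_force: [0.2, -0.2, -2.5]
opening: 0.028
shift [-0.0029  0.0029  0.0647] turn [-0.0033 -0.0027  0.0043] deg 0.2 q7 0.62
shift [-0.0029  0.0029  0.0647] turn [ 0.0042 -0.0052 -3.1373] deg -179.8 q7 0.62
```

```bash
python3 -m handwheel '[[0,[-0.0015,0.003,0.03],[-0.003,-0.003,0.004]],[0,[-0.0015,0.003,0.05],[-0.003,-0.003,0.004]],[0,[-0.0015,0.003,0.06],[-0.003,-0.003,0.004]],[0,[-0.0015,0.003,0.063],[-0.003,-0.003,0.004]],[0,[-0.0015,0.003,0.065],[-0.003,-0.003,0.004]],[0,[-0.0015,0.003,0.065],[-0.003,-0.003,0.004]]]'; python3 -c "
from h import *
go(.526,.4307,.0085,68.9)"
```

```text
time_s: 5.85
position: [0.5254, 0.4312, 0.0089]
eef_rot: [0.183, 0.983, 0.0, 0.0]
contact_force: [0.3, -0.6, -2.5]
opening: 0.0279
shift [-0.0008 -0.0002  0.0004] turn [0.0003 0.0006 0.0005] deg 0.0 q7 0.63
shift [-0.0008 -0.0002  0.0004] turn [-9.0000e-04  4.0000e-04 -3.1411e+00] deg -180.0 q7 0.63
```

```bash
python3 -m handwheel '[[0,[0,0,0.001],[0,0,0]],[0,[0,0,0.001],[0,0,0]],[0.5,[0,0,0.001],[0,0,0]],[0.5,[0,0,0.001],[0,0,0]],[0.5,[0,0,0.001],[0,0,0]],[0.5,[0,0,0.0],[0,0,0]],[0.5,[0,0,-0.04],[0,0,0]],[0.5,[0,0,-0.08],[0,0,0]],[0.5,[0,0,-0.09],[0,0,0]]]'; python3 -c "
from h import *
a=np.radians(74.2); x,y=np.array([.4802,-.0102])+.036*np.array([np.cos(a),np.sin(a)])
print(x,y); go(x,y,.09,164.2)"
```

```text
time_s: 6.6
position: [0.5276, 0.4326, 0.1048]
eef_rot: [0.183, 0.983, 0.003, 0.002]
contact_force: [1.0, 0.6, 1.6]
opening: 0.0467
0.4900020888934607 0.024439847767054268
shift [-0.1118 -0.3944  0.0128] turn [ 0.0018  0.0076 -1.6632] deg -95.3 q7 0.6
shift [-0.1118 -0.3944  0.0128] turn [ 0.0074 -0.0018  1.4783] deg 84.7 q7 0.6
```

```bash
python3 -m handwheel '[[0.45,[-0.112,-0.394,0.013],[0.007,-0.002,1.478]],[0.45,[-0.112,-0.394,0.013],[0.007,-0.002,1.478]],[0.45,[-0.112,-0.394,0.013],[0.007,-0.002,1.478]],[0.45,[-0.112,-0.394,0.013],[0.007,-0.002,1.478]],[0.45,[-0.112,-0.394,0.013],[0.007,-0.002,1.478]],[0.45,[-0.112,-0.394,0.013],[0.007,-0.002,1.478]],[0.45,[-0.112,-0.394,0.013],[0.007,-0.002,1.478]],[0.45,[-0.112,-0.394,0.013],[0.007,-0.002,1.478]],[0.45,[-0.112,-0.394,0.013],[0.007,-0.002,1.478]],[0.45,[-0.112,-0.394,0.013],[0.007,-0.002,1.478]],[0.45,[-0.112,-0.394,0.013],[0.007,-0.002,1.478]],[0.45,[-0.112,-0.394,0.013],[0.007,-0.002,1.478]]]'; python3 - <<'E'
from h import *
go(.490,.0244,.006,164.2)
c=cam("top"); H,S,V=cv2.split(cv2.cvtColor(c["image"],cv2.COLOR_BGR2HSV))
pca(c,(S<75)&(V>60),168,213,25,.018,"guide")
pca(c,(V<70),168,213,25,.005,"dark")
cv2.imwrite("pics/g2.png",cv2.resize(c["image"][180:280,130:350],None,fx=3,fy=3,interpolation=cv2.INTER_CUBIC))
E
```

```text
time_s: 7.6
position: [0.4903, 0.0225, 0.0903]
eef_rot: [0.801, 0.599, 0.001, 0.0]
contact_force: [0.5, 1.0, -0.6]
opening: 0.0428
shift [ 0.0016 -0.0009  0.0843] turn [-1.3000e-03 -1.7000e-03  3.1312e+00] deg 179.4 q7 -0.08
shift [ 0.0016 -0.0009  0.0843] turn [ 0.0011 -0.0008 -0.0104] deg -0.6 q7 -0.08
guide [527.9 429.4] ang 158.1 lo/hi [-35.6 -21.6] [34.6 18.6] sd*sqrt12 [68.3 37. ]
dark [515.5 421.9] ang 146.4 lo/hi [-34.  -10.7] [41.7 22.5] sd*sqrt12 [84.4 26. ]
```

View pics/g2.png

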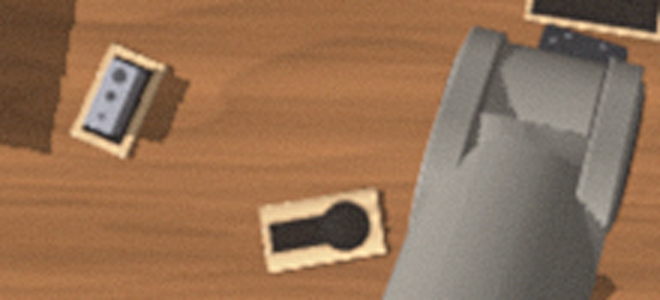

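The guide lies within its silhouette: measured (527.9,429.4) and 158.1° against (526.0,430.6) and 158.8°. Now the hinge.

```bash
python3 -m handwheel '[[0.45,[0.0015,-0.001,0.04],[0,0,-0.01]],[0.45,[0.0015,-0.001,0.07],[0,0,-0.01]],[0.45,[0.0015,-0.001,0.085],[0,0,-0.01]],[0.45,[0.0015,-0.001,0.085],[0,0,-0.01]],[0,[0.0015,-0.001,0.085],[0,0,-0.01]],[0,[0.0015,-0.001,0.085],[0,0,-0.01]],[0,[0.0015,-0.001,0.085],[0,0,-0.01]],[0,[0.0015,-0.001,0.085],[0,0,-0.01]],[0,[0.0015,-0.001,0.085],[0,0,-0.01]],[0,[0.0015,-0.001,0.085],[0,0,-0.01]],[0,[0.0015,-0.001,0.085],[0,0,-0.01]],[0,[0.0015,-0.001,0.085],[0,0,-0.01]]]' 25; python3 - <<'E'
from h import *
a=np.radians(101); x,y=np.array([.4170,.2153])+.036*np.array([np.cos(a),np.sin(a)]); print(x,y)
go(.49,.0244,.005,164.2);go(x,y,.05,191)
E
```

```text
time_s: 8.65
position: [0.4907, 0.0259, 0.006]
eef_rot: [0.799, 0.601, 0.001, 0.0]
contact_force: [-1.8, 1.0, 11.6]
opening: 0.0155
0.4101308761664444 0.25063857860411587
shift [-0.0016 -0.0002  0.001 ] turn [-3.2000e-03 -3.0000e-03  3.1366e+00] deg 179.7 q7 0.07
shift [-0.0016 -0.0002  0.001 ] turn [ 0.0019 -0.002  -0.005 ] deg -0.3 q7 0.07
shift [ 0.1937 -0.1396 -0.0438] turn [-2.1000e-03 -3.2000e-03  2.6688e+00] deg 152.9 q7 0.07
shift [ 0.1937 -0.1396 -0.0438] turn [ 0.0024 -0.0016 -0.4728] deg -27.1 q7 0.07
```

```bash
python3 -m handwheel '[[0,[0,0,-0.03],[0,0,0]],[0,[0,0,-0.06],[0,0,0]],[0,[0.195,-0.14,-0.06],[0,0,-0.473]],[0,[0.195,-0.14,-0.06],[0,0,-0.473]],[0,[0.195,-0.14,-0.06],[0,0,-0.473]],[0,[0.195,-0.14,-0.06],[0,0,-0.473]],[0,[0.195,-0.14,-0.06],[0,0,-0.473]],[0,[0.195,-0.14,-0.06],[0,0,-0.473]],[0,[0.195,-0.14,-0.06],[0,0,-0.473]],[0,[0.195,-0.14,-0.06],[0,0,-0.473]],[0,[0.195,-0.14,-0.06],[0,0,-0.473]]]'; python3 - <<'E'
from h import *
go(.4101,.2506,.011,191)
E
```

```text
time_s: 9.57
position: [0.4101, 0.2517, 0.0664]
eef_rot: [0.636, 0.772, 0.001, 0.001]
contact_force: [-0.3, -0.8, -1.0]
opening: 0.0159
shift [-0.0011 -0.0003  0.0554] turn [ 1.5000e-03  4.5000e-03 -3.1409e+00] deg -180.0 q7 -0.16
shift [-0.0011 -0.0003  0.0554] turn [ 0.0029 -0.001   0.0007] deg 0.0 q7 -0.16
```

```bash
python3 -m handwheel '[[0,[0.0005,0,0.03],[0.003,-0.001,0]],[0,[0.0005,0,0.048],[0.003,-0.001,0]],[0,[0.0005,0,0.054],[0.003,-0.001,0]],[0,[0.0005,0,0.0555],[0.003,-0.001,0]],[0,[0.0005,0,0.0555],[0.003,-0.001,0]]]'; python3 - <<'E'
from h import *
go(.4101,.2506,.011,191)
E
```

```text
time_s: 9.98
position: [0.4105, 0.2507, 0.011]
eef_rot: [0.637, 0.771, -0.001, 0.0]
contact_force: [-0.1, -0.1, -1.4]
opening: 0.0157
shift [-0.     -0.0004 -0.    ] turn [1.3000e-03 1.5000e-03 3.1399e+00] deg 179.9 q7 -0.07
shift [-0.     -0.0004 -0.    ] turn [-0.001   0.0008 -0.0017] deg -0.1 q7 -0.07
```

```bash
python3 -m handwheel '[[0,[0,0,0.0012],[0,0,0]],[0,[0,0,0.0012],[0,0,0]],[0.4,[0,0,0.001],[0,0,0]],[0.4,[0,0,0.001],[0,0,0]],[0.4,[0,0,0.0],[0,0,0]],[0.4,[0,0,0],[0,0,0]],[0.4,[0,0,-0.03],[0,0,0]],[0.4,[0,0,-0.07],[0,0,0]],[0.4,[0,0,-0.09],[0,0,0]],[0.4,[0,0,-0.09],[0,0,0]]]'; python3 - <<'E'
from h import *
go(.6375,-.2495,.1,98.9)
E
```

```text
time_s: 10.82
position: [0.4123, 0.252, 0.1046]
eef_rot: [0.637, 0.771, 0.002, -0.0]
contact_force: [1.3, 0.3, 0.9]
opening: 0.0378
shift [-0.535   0.1265  0.0036] turn [ 4.6000e-03  3.0000e-04 -1.5362e+00] deg -88.0 q7 -0.22
shift [-0.535   0.1265  0.0036] turn [ 3.0000e-04 -4.6000e-03  1.6054e+00] deg 92.0 q7 -0.22
```

```bash
python3 -m handwheel '[[0.45,[-0.535,0.1265,0.004],[0,-0.004,1.605]],[0.45,[-0.535,0.1265,0.004],[0,-0.004,1.605]],[0.45,[-0.535,0.1265,0.004],[0,-0.004,1.605]],[0.45,[-0.535,0.1265,0.004],[0,-0.004,1.605]],[0.45,[-0.535,0.1265,0.004],[0,-0.004,1.605]],[0.45,[-0.535,0.1265,0.004],[0,-0.004,1.605]],[0.45,[-0.535,0.1265,0.004],[0,-0.004,1.605]],[0.45,[-0.535,0.1265,0.004],[0,-0.004,1.605]],[0.45,[-0.535,0.1265,0.004],[0,-0.004,1.605]],[0.45,[-0.535,0.1265,0.004],[0,-0.004,1.605]],[0.45,[-0.535,0.1265,0.004],[0,-0.004,1.605]],[0.45,[-0.535,0.1265,0.004],[0,-0.004,1.605]]]'; python3 - <<'E'
from h import *
go(.6375,-.2495,.005,98.9)
c=cam("top"); H,S,V=cv2.split(cv2.cvtColor(c["image"],cv2.COLOR_BGR2HSV))
pca(c,(S<75)&(V>75)&(V<200),233,257,22,.014,"hinge")
cv2.imwrite("pics/h2.png",cv2.resize(c["image"][150:290,200:450],None,fx=3,fy=3,interpolation=cv2.INTER_CUBIC))
E
```

```text
time_s: 11.82
position: [0.6175, -0.2063, 0.099]
eef_rot: [0.992, 0.127, -0.0, -0.0]
contact_force: [1.2, 0.6, 1.0]
opening: 0.0423
shift [0.0084 0.0469 0.094 ] turn [ 0.0000e+00 -1.0000e-03 -3.0413e+00] deg -174.3 q7 -0.51
shift [0.0084 0.0469 0.094 ] turn [-0.0007 -0.      0.1003] deg 5.7 q7 -0.51
hinge [414.4 232.2] ang 100.1 lo/hi [-36.8 -17.3] [48.9 18.2] sd*sqrt12 [84.2 26.9]
```

View pics/h2.png

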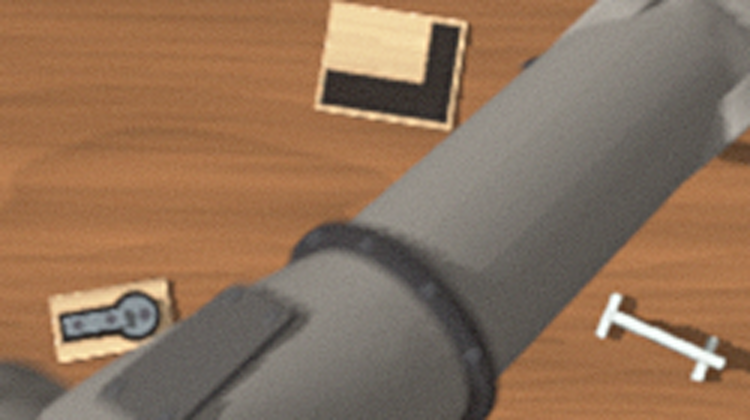

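The hinge sits inside its silhouette at 100.1°, with a margin all round. Now the square.

```bash
python3 -m handwheel '[[0.45,[0.0085,0.047,0.0],[0,0,0.1]],[0.45,[0.0085,0.047,0.0],[0,0,0.1]],[0.45,[0.0085,0.047,0.03],[0,0,0.1]],[0.45,[0.0085,0.047,0.06],[0,0,0.1]],[0.45,[0.0085,0.047,0.085],[0,0,0.1]],[0.45,[0.0085,0.047,0.093],[0,0,0.1]],[0.45,[0.0085,0.047,0.093],[0,0,0.1]]]'; python3 - <<'E'
from h import *
go(.6375,-.2495,.005,98.9)
E
```

```text
time_s: 12.45
position: [0.637, -0.2578, 0.0046]
eef_rot: [0.998, 0.07, -0.001, 0.002]
contact_force: [-0.2, -0.3, 0.5]
opening: 0.0423
shift [ 0.0017 -0.0082 -0.0004] turn [ 0.004  -0.0049  3.1263] deg 179.1 q7 -0.5
shift [ 0.0017 -0.0082 -0.0004] turn [ 0.0032  0.0025 -0.0153] deg -0.9 q7 -0.5
```

```bash
python3 -m handwheel '[[0.45,[0.0015,-0.008,0],[0.003,0.003,-0.015]],[0.45,[0.0015,-0.008,0],[0.003,0.003,-0.015]],[0.45,[0.0015,-0.008,0],[0.003,0.003,-0.015]],[0,[0.0015,-0.008,0],[0.003,0.003,-0.015]],[0,[0.0015,-0.008,0],[0.003,0.003,-0.015]],[0,[0.0015,-0.008,0],[0.003,0.003,-0.015]],[0,[0.0015,-0.008,0],[0.003,0.003,-0.015]],[0,[0.0015,-0.008,0],[0.003,0.003,-0.015]],[0,[0.0015,-0.008,0],[0.003,0.003,-0.015]],[0,[0.0015,-0.008,0],[0.003,0.003,-0.015]],[0,[0.0015,-0.008,0],[0.003,0.003,-0.015]]]' 40; python3 - <<'E'
from h import *
go(.6375,-.2495,.005,98.9)
go(.6525,-.0553,.06,83)
E
```

```text
time_s: 13.37
position: [0.6374, -0.2496, 0.0049]
eef_rot: [0.997, 0.077, 0.0, -0.0]
contact_force: [-1.3, 2.7, 6.3]
opening: 0.0152
shift [ 0.0001 -0.0001 -0.0001] turn [-1.1000e-03  1.0000e-04  3.1413e+00] deg 180.0 q7 -0.49
shift [ 0.0001 -0.0001 -0.0001] turn [-0.0001 -0.0007 -0.0003] deg -0.0 q7 -0.49
shift [ 0.0449 -0.1896 -0.0551] turn [ 1.0000e-03 -3.0000e-04 -2.8643e+00] deg -164.1 q7 -0.49
shift [ 0.0449 -0.1896 -0.0551] turn [-2.000e-04 -7.000e-04  2.772e-01] deg 15.9 q7 -0.49
```

```bash
python3 -m handwheel '[[0,[0,0,-0.03],[0,0,0]],[0,[0,0,-0.055],[0,0,0]],[0,[0.015,-0.05,-0.055],[0,0,0.08]],[0,[0.03,-0.08,-0.055],[0,0,0.16]],[0,[0.038,-0.11,-0.055],[0,0,0.22]],[0,[0.045,-0.14,-0.055],[0,0,0.277]],[0,[0.045,-0.17,-0.055],[0,0,0.277]],[0,[0.045,-0.19,-0.055],[0,0,0.277]],[0,[0.045,-0.19,-0.055],[0,0,0.277]],[0,[0.045,-0.19,-0.055],[0,0,0.277]]]'; python3 - <<'E'
from h import *
go(.6525,-.0553,.010,83)
E
```

```text
time_s: 14.2
position: [0.6524, -0.0534, 0.0595]
eef_rot: [0.998, -0.06, 0.0, -0.0]
contact_force: [-0.6, -0.1, -3.1]
opening: 0.0156
shift [0.0003 0.0018 0.0495] turn [ 1.0000e-04 -3.0000e-04 -3.1389e+00] deg -179.8 q7 -1.02
shift [0.0003 0.0018 0.0495] turn [-0.0002 -0.0001  0.0027] deg 0.2 q7 -1.02
```

```bash
python3 -m handwheel '[[0,[0.0003,0.002,0.03],[0,0,0.003]],[0,[0.0003,0.002,0.044],[0,0,0.003]],[0,[0.0003,0.002,0.048],[0,0,0.003]],[0,[0.0003,0.002,0.0495],[0,0,0.003]],[0,[0.0003,0.002,0.0495],[0,0,0.003]],[0,[0.0003,0.002,0.0495],[0,0,0.003]]]'; python3 - <<'E'
from h import *
go(.6525,-.0553,.010,83)
E
```

```text
time_s: 14.7
position: [0.6524, -0.0566, 0.0102]
eef_rot: [0.998, -0.062, -0.0, 0.0]
contact_force: [0.1, -0.8, -3.5]
opening: 0.0156
shift [-0.     -0.0013  0.0002] turn [ 2.00e-04 -4.00e-04  3.14e+00] deg 179.9 q7 -0.98
shift [-0.     -0.0013  0.0002] turn [ 0.0003  0.0001 -0.0016] deg -0.1 q7 -0.98
```

```bash
python3 -m handwheel '[[0,[0,-0.001,0.001],[0,0,0]],[0,[0,-0.001,0.001],[0,0,0]],[0.4,[0,-0.001,0.001],[0,0,0]],[0.4,[0,-0.001,0.001],[0,0,0]],[0.4,[0,-0.001,0.0],[0,0,0]],[0.4,[0,-0.001,0],[0,0,0]],[0.4,[0,-0.001,-0.03],[0,0,0]],[0.4,[0,-0.001,-0.07],[0,0,0]],[0.4,[0,-0.001,-0.11],[0,0,0]],[0.4,[0,-0.001,-0.13],[0,0,0]]]'; python3 - <<'E'
from h import *
c=cam("top"); s=cam("scene"); 
print("feet",ray(c,[[402.5,254.7],[434.5,269.2]],.014).round(4).tolist(),"panel R top",ray(c,[[441,270.3]],.066).round(4))
f=lambda im,x,y,w,h,k: cv2.resize(im[y-h:y+h,x-w:x+w],None,fx=k,fy=k,interpolation=cv2.INTER_CUBIC)
A=np.hstack([f(c["image"],488,215,25,20,8),f(s["image"],173,232,25,20,8)])
B=np.hstack([f(c["image"],421,263,25,20,8),f(s["image"],230,185,25,20,8)])
cv2.imwrite("pics/clip.png",np.vstack([A,B[:270]]))
go(.411,-.26,.15,156)
E
```

```text
time_s: 15.53
position: [0.6536, -0.0565, 0.1445]
eef_rot: [0.998, -0.062, 0.002, 0.0]
contact_force: [1.6, -0.5, 0.7]
opening: 0.0376
feet [[0.4311, -0.2125], [0.3951, -0.2984]] panel R top [[ 0.3955 -0.304 ]]
shift [-0.2162  0.2323 -0.0072] turn [-0.005  -0.0029  1.8658] deg 106.9 q7 -1.08
shift [-0.2162  0.2323 -0.0072] turn [ 0.0027 -0.0047 -1.2757] deg -73.1 q7 -1.08
```

View pics/clip.png

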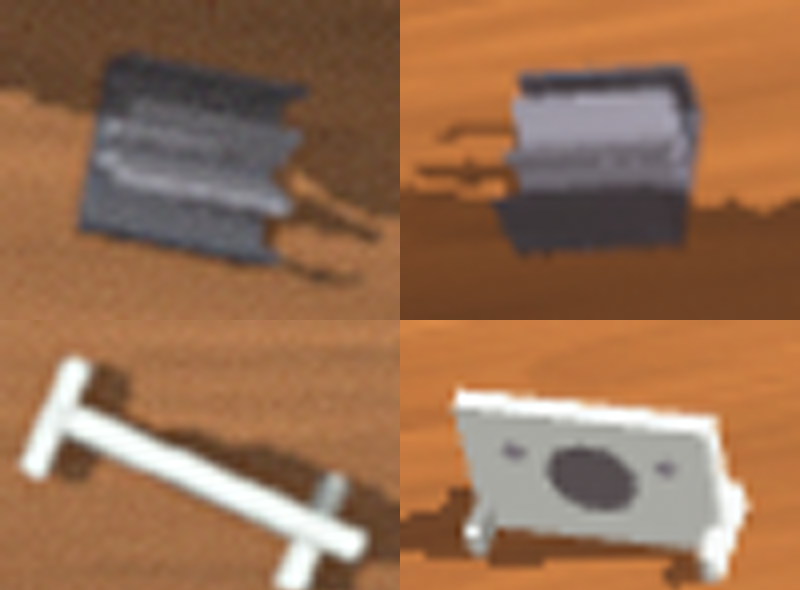

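The clip's outer edges are clear in both views: top tile (115,58)-(305,90) and (80,228)-(275,262). The template foot spacing casts to 93.1 mm against a true 94 mm. Now I'll cast the clip.

```bash
python3 - <<'E'
from h import *
c=cam("top"); s=cam("scene")
t=lambda u,v:(463+u/8-.44,195+v/8-.44); q=lambda u,v:(148+(u-400)/8-.44,212+v/8-.44)
P=lambda c,pts,z:(ray(c,pts,z)*1000).round(1).tolist()
up=[t(115,58),t(305,90)]; lo=[t(80,228),t(275,262)]
for z in (0,.008,.044): print("top z",z,"up",P(c,up,z),"lo",P(c,lo,z))
print("ridges z44",P(c,[t(140,105),t(300,135),t(115,165),t(290,210)],.044))
for z in (.03,.036,.044): print("scene z",z,"back",P(s,[q(520,75),q(685,68)],z),"front",P(s,[q(498,205),q(690,190)],z))
print("scene z0 front",P(s,[q(518,255),q(685,245)],0.))
# square check
H,S,V=cv2.split(cv2.cvtColor(s["image"],cv2.COLOR_BGR2HSV))
cv2.imwrite("pics/sq.png",cv2.resize(s["image"][205:265,285:370],None,fx=7,fy=7,interpolation=cv2.INTER_CUBIC))
E
```

```text
top z 0 up [[580.7, -415.0], [571.5, -479.2]] lo [[522.2, -403.2], [512.6, -468.9]]
top z 0.008 up [[579.9, -412.6], [570.8, -476.4]] lo [[521.9, -400.9], [512.3, -466.2]]
top z 0.044 up [[576.8, -401.9], [567.9, -464.0]] lo [[520.3, -390.5], [510.9, -454.1]]
ridges z44 [[561.4, -410.1], [553.0, -462.3], [541.4, -401.9], [528.2, -459.0]]
scene z 0.03 back [[514.2, -456.8], [525.1, -398.5]] front [[572.2, -465.3], [581.5, -399.4]]
scene z 0.036 back [[519.6, -455.3], [530.5, -397.3]] front [[577.3, -463.7], [586.5, -398.2]]
scene z 0.044 back [[526.8, -453.3], [537.6, -395.8]] front [[584.0, -461.7], [593.2, -396.7]]
scene z0 front [[571.4, -466.3], [581.1, -407.9]]
```

View pics/sq.png

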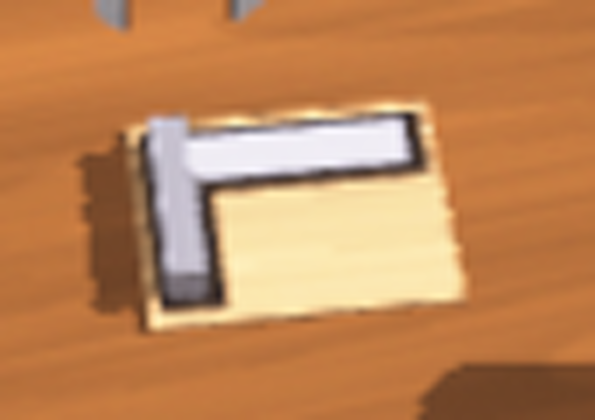

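The square is inside its silhouette with a dark margin visible all round. The clip is at about (547,-436) mm with its slot at 81.5°; the two views give y -438.8 and -432.7. Next is the template.

```bash
python3 -m handwheel '[[0.45,[-0.214,0.235,-0.007],[0,0,-1.254]],[0.45,[-0.214,0.235,-0.007],[0,0,-1.254]],[0.45,[-0.214,0.235,-0.007],[0,0,-1.254]],[0.45,[-0.214,0.235,-0.007],[0,0,-1.254]],[0.45,[-0.214,0.235,-0.007],[0,0,-1.254]],[0.45,[-0.214,0.235,-0.007],[0,0,-1.254]],[0.45,[-0.214,0.235,-0.007],[0,0,-1.254]],[0.45,[-0.214,0.235,-0.007],[0,0,-1.254]],[0.45,[-0.214,0.235,-0.007],[0,0,-1.254]],[0.45,[-0.214,0.235,-0.007],[0,0,-1.254]],[0.45,[-0.214,0.235,-0.007],[0,0,-1.254]],[0.45,[-0.214,0.235,-0.007],[0,0,-1.254]]]'; python3 - <<'E'
from h import *
go(.4131,-.2555,.041,157.3)
E
```

```text
time_s: 16.73
position: [0.411, -0.2618, 0.1466]
eef_rot: [0.845, 0.534, 0.0, -0.0]
contact_force: [0.5, -0.1, -0.1]
opening: 0.0425
shift [ 0.0066 -0.0007  0.1056] turn [-1.2000e-03  8.0000e-04  3.0941e+00] deg 177.3 q7 0.31
shift [ 0.0066 -0.0007  0.1056] turn [-0.0005 -0.0008 -0.0475] deg -2.7 q7 0.31
```

```bash
python3 -m handwheel '[[0.45,[0.0066,-0.0007,0.0],[0,0,-0.047]],[0.45,[0.0066,-0.0007,0.03],[0,0,-0.047]],[0.45,[0.0066,-0.0007,0.06],[0,0,-0.047]],[0.45,[0.0066,-0.0007,0.09],[0,0,-0.047]],[0.45,[0.0066,-0.0007,0.105],[0,0,-0.047]],[0.45,[0.0066,-0.0007,0.105],[0,0,-0.047]],[0.45,[0.0066,-0.0007,0.105],[0,0,-0.047]],[0.25,[0.0066,-0.0007,0.105],[0,0,-0.047]],[0.25,[0.0066,-0.0007,0.105],[0,0,-0.047]],[0,[0.0066,-0.0007,0.105],[0,0,-0.047]],[0,[0.0066,-0.0007,0.105],[0,0,-0.047]],[0,[0.0066,-0.0007,0.105],[0,0,-0.047]]]' 40; python3 -m handwheel '[[0,[0,0,0],[0,0,0]],[0,[0,0,0],[0,0,0]],[0,[0,0,0],[0,0,0]],[0,[0,0,0],[0,0,0]]]';  python3 - <<'E'
from h import *
go(.547,-.436,.1,171.5)
E
```

```text
time_s: 17.73
position: [0.4136, -0.2554, 0.0421]
eef_rot: [0.832, 0.554, 0.001, -0.0]
contact_force: [-0.2, -0.3, -0.2]
opening: 0.0124
time_s: 18.07
position: [0.4136, -0.2554, 0.0421]
eef_rot: [0.833, 0.554, 0.001, -0.0]
contact_force: [0.5, 0.3, -0.1]
opening: 0.0078
shift [-0.115   0.1929 -0.0579] turn [-1.6000e-03 -8.0000e-04  2.8935e+00] deg 165.8 q7 0.53
shift [-0.115   0.1929 -0.0579] turn [ 0.0005 -0.0011 -0.2481] deg -14.2 q7 0.53
```

```bash
python3 -m handwheel '[[0,[0,0,-0.035],[0,0,0]],[0,[0,0,-0.07],[0,0,0]],[0,[-0.115,0.193,-0.075],[0,0,-0.248]],[0,[-0.115,0.193,-0.075],[0,0,-0.248]],[0,[-0.115,0.193,-0.075],[0,0,-0.248]],[0,[-0.115,0.193,-0.075],[0,0,-0.248]],[0,[-0.115,0.193,-0.075],[0,0,-0.248]],[0,[-0.115,0.193,-0.075],[0,0,-0.248]],[0,[-0.115,0.193,-0.075],[0,0,-0.248]],[0,[-0.115,0.193,-0.075],[0,0,-0.248]],[0,[-0.115,0.193,-0.075],[0,0,-0.248]]]'; python3 - <<'E'
from h import *
go(.547,-.436,.092,171.5)
c=cam("top"); s=cam("scene")
f=lambda im,x,y,w,h,k: cv2.resize(im[y-h:y+h,x-w:x+w],None,fx=k,fy=k,interpolation=cv2.INTER_CUBIC)
cv2.imwrite("pics/ins.png",np.hstack([f(c["image"],490,213,40,40,4.8),f(s["image"],173,220,40,40,4.8)]))
E
```

```text
time_s: 18.98
position: [0.5464, -0.4355, 0.1165]
eef_rot: [0.758, 0.653, 0.0, -0.001]
contact_force: [-0.1, 1.4, -0.4]
opening: 0.0078
shift [-0.0004  0.0007  0.0245] turn [-2.5000e-03  7.0000e-04  3.1411e+00] deg 180.0 q7 0.83
shift [-0.0004  0.0007  0.0245] turn [-0.0004 -0.0016 -0.0005] deg -0.0 q7 0.83
```

View pics/ins.png

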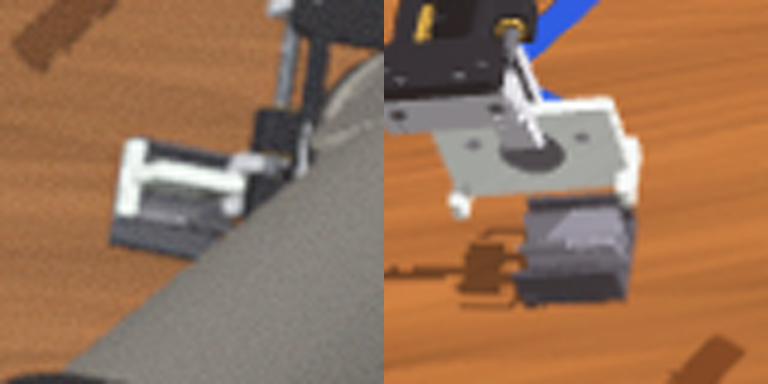

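The template hangs over the clip with its slot direction aligned and the feet outside the base. I'll push it down in steps.

```bash
python3 -m handwheel '[[0,[-0.0004,0.0007,0.015],[0,-0.0016,0]],[0,[-0.0004,0.0007,0.028],[0,-0.0016,0]],[0,[-0.0004,0.0007,0.035],[0,-0.0016,0]],[0,[-0.0004,0.0007,0.041],[0,-0.0016,0]],[0,[-0.0004,0.0007,0.046],[0,-0.0016,0]],[0,[-0.0004,0.0007,0.046],[0,-0.0016,0]]]' 50;  python3 -c "
from h import *
go(.547,-.436,.05,171.5); print(r.state()['ft_torque'])"
```

```text
time_s: 19.58
position: [0.547, -0.4351, 0.0698]
eef_rot: [0.757, 0.653, -0.0, -0.001]
contact_force: [-0.4, -0.4, -0.1]
opening: 0.008
shift [-0.0009  0.0002  0.0198] turn [ 1.1000e-03 -1.5000e-03 -3.1414e+00] deg -180.0 q7 0.85
shift [-0.0009  0.0002  0.0198] turn [-0.0009 -0.0007  0.0002] deg 0.0 q7 0.85
[-0.05138295  0.09344749  0.01689297]
```

```bash
python3 -m handwheel '[[0,[-0.0005,0,0.005],[0,0,0]],[0,[-0.0005,0,0.01],[0,0,0]],[0,[-0.0005,0,0.014],[0,0,0]],[0,[-0.0005,0,0.017],[0,0,0]],[0,[-0.0005,0,0.0185],[0,0,0]],[0,[-0.0005,0,0.0185],[0,0,0]]]';  python3 -c "
from h import *
go(.547,-.436,.05,171.5); print(r.state()['ft_torque'])"
```

```text
time_s: 20.08
position: [0.5466, -0.4354, 0.0508]
eef_rot: [0.758, 0.653, -0.0, -0.001]
contact_force: [-1.9, -0.9, -3.1]
opening: 0.0077
shift [-0.0005  0.0005  0.0008] turn [ 1.4000e-03 -2.4000e-03 -3.1415e+00] deg -180.0 q7 0.86
shift [-0.0005  0.0005  0.0008] turn [-0.0015 -0.0009  0.0001] deg 0.0 q7 0.86
[-0.07473214  0.50707374 -0.08431489]
```

```bash
python3 -m handwheel '[[0,[0,0,0.001],[0,0,0]],[0,[0,0,0.002],[0,0,0]],[0,[0,0,0.002],[0,0,0]],[0,[0,0,0.003],[0,0,0]],[0,[0,0,0.003],[0,0,0]]]';  python3 -c "
from h import *
print(r.state()['position'],r.state()['contact_force'])
s=cam('scene');cv2.imwrite('pics/ins2.png',cv2.resize(s['image'][180:260,130:230],None,fx=6,fy=6,interpolation=cv2.INTER_CUBIC))"
```

```text
time_s: 20.5
position: [0.5469, -0.4357, 0.0499]
eef_rot: [0.758, 0.653, 0.0, -0.0]
contact_force: [-9.0, 7.5, 26.4]
opening: 0.0076
[ 0.5468794  -0.43573877  0.04988266] [-9.03955018  7.49311167 26.43710862]
```

View pics/ins2.png

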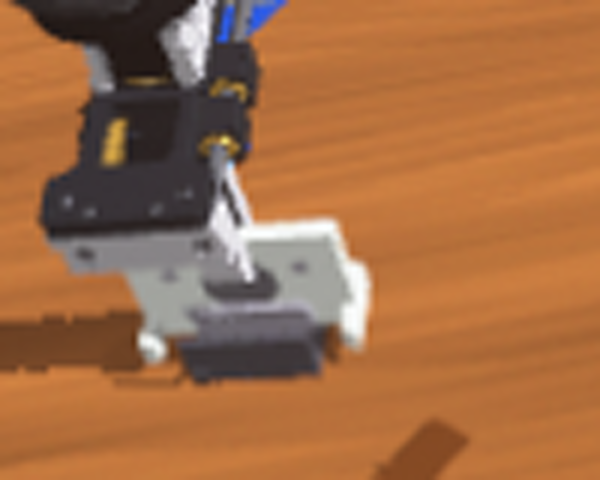

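The push stopped at TCP z 49.9 mm (50 expected for home) with 26 N, so the template is home. Releasing.

```bash
python3 -m handwheel '[[0,[0,0,0],[0,0,0]],[0,[0,0,0],[0,0,0]],[0.4,[0,0,0],[0,0,0]],[0.4,[0,0,0],[0,0,0]],[0.4,[0,0,0],[0,0,0]],[0.4,[0,0,0],[0,0,0]],[0.4,[0,0,-0.02],[0,0,0]],[0.4,[0,0,-0.06],[0,0,0]],[0.4,[0,0,-0.1],[0,0,0]],[0.4,[0,0,-0.14],[0,0,0]],[0.4,[0,0,-0.14],[0,0,0]]]';  python3 - <<'E'
from h import *
c=cam("top"); s=cam("scene")
A=cv2.resize(s["image"][140:320,120:480],None,fx=2.2,fy=2.2,interpolation=cv2.INTER_CUBIC)
B=cv2.resize(s["image"][190:260,130:230],None,fx=2.8,fy=2.8,interpolation=cv2.INTER_CUBIC)
C=cv2.resize(c["image"][180:250,440:540],None,fx=2.8,fy=2.8,interpolation=cv2.INTER_CUBIC)
O=np.zeros((A.shape[0]+B.shape[0],A.shape[1],3),np.uint8); O[:A.shape[0]]=A; O[A.shape[0]:,:280]=B; O[A.shape[0]:,300:580]=C
cv2.imwrite("pics/fin.png",O)
E
```

```text
time_s: 21.47
position: [0.5489, -0.4387, 0.1979]
eef_rot: [0.758, 0.653, 0.002, 0.004]
contact_force: [1.1, -0.2, 0.2]
opening: 0.0373
```

View pics/fin.png

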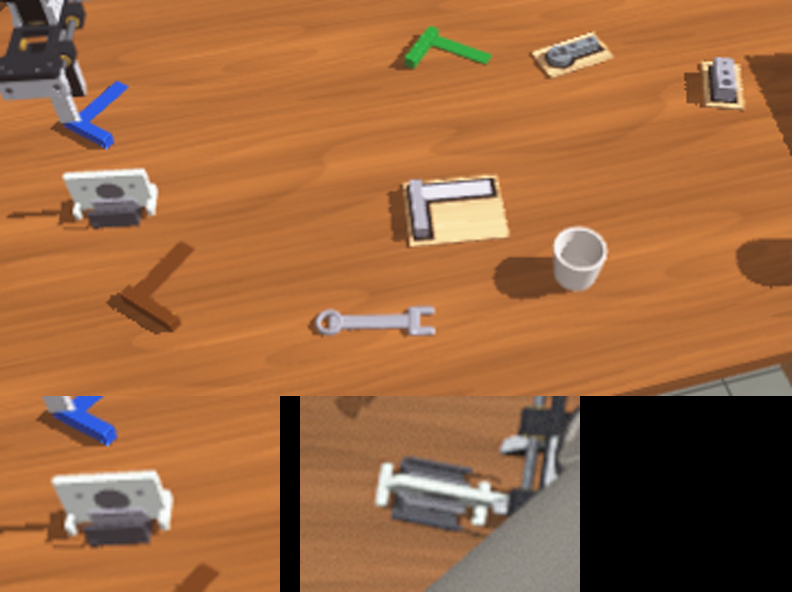

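All the parts look in place, and the cup, wrench and look-alikes are where they were. One last numeric check: the template's top edge should lie at z = 74 mm over the clip line.

```bash
python3 - <<'E'
from h import *
s=cam("scene")
p=[(130+55/2.8,190+80/2.8),(130+159/2.8,190+77/2.8)]
for z in (.074,.080,.086): print(z,ray(s,p,z).round(4).tolist())
a=np.radians(81.5); u=np.array([np.cos(a),np.sin(a)])
print("expected ends",(np.array([.547,-.436])-.05*u).round(4),(np.array([.547,-.436])+.05*u).round(4))
st=r.state(); print(st["contact_force"].round(1),np.abs(st["qd"]).max())
E
```

```text
0.074 [[0.5367, -0.4808], [0.5575, -0.3801]]
0.08 [[0.5423, -0.4791], [0.5629, -0.379]]
0.086 [[0.5478, -0.4774], [0.5683, -0.378]]
expected ends [ 0.5396 -0.4855] [ 0.5544 -0.3865]
[-0.1 -0.8  0.2] 0.024213971100955887
```

```bash
python3 - <<'E'
from h import *
c=cam("top"); p=ray(c,[(469.4,211.6),(504.4,218.7)],.022); print(p.round(4).tolist(), p.mean(0).round(4)); print(r.sign_off())
E
```

```text
[[0.5518, -0.3884], [0.5354, -0.4813]] [ 0.5436 -0.4349]
the job is handed in; nothing more can be done
None
```

I put the drill guide, the hinge and the steel square on their boards in that order, pushed the template down into the clip, and handed the job in at about 22 s. The first grasp on the guide lifted before the fingers had closed; the guide had not moved, and the second try held it.

- **Guide:** it measured about 2 mm and 0.7° off its silhouette.
- **Hinge:** it lies inside its silhouette at 100.1°; the silhouette measured 101.0°.
- **Square:** in the picture it has a dark margin all round. I did not measure it again after placing it.
- **Template:** the push stopped with the tool at 49.9 mm (50 mm means fully home) under 26 N, above the 3–8 N you gave for the push. From the top view, its centre is (544, -435) mm, against my clip estimate of (547, -436).
- **Left alone:** the cup, the wrench and the coloured look-alikes looked undisturbed in the last picture. The arm was clear of everything, with no contact force.

Some checks disagreed by a few millimetres. My two views of the clip differed by about 6 mm along its slot. The scene view put the template about 5 mm further along that slot than the top view did. Both gaps are well inside the 14 mm between each foot and the clip's base.

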